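# Move a clipped battery pack from the charger to the work lamp

## Robot

A 6-joint arm with a two-finger parallel gripper is mounted at the origin on a cart in front of the work surface, level with it; the furniture and walls round the work are solid. World frame = base frame: x ahead of the robot, y to its left, z up, the work surface at z = 0. Lengths are in m, angles in rad, forces in N, time in s.
With the tool pointing down it reaches from about 0.35 to 0.975 m from the base axis. Payload 4.9 kg.
Tool frame: the origin (TCP) lies on the front face of the gripper's body, between the roots of the fingers; the fingertips stand ctrl.tip_extent ahead of it and the grasp point (between the pads) lies 54 mm ahead of it (ctrl.tip_extent is the distance from the TCP to the fingertips, in m); z points along the fingers, y is the line along which they close (so a half turn about z gives the same grasp; the last joint's range is limited). The gripper opens to 85 mm and grips with 20 to 120 N. Pads are 22 mm wide; open, the fingers measure 114 mm over their backs; the gripper's body (76 mm by 85 mm) begins 54 mm behind the grasp point. The pads swing forward as they close: fully open they stand 13 mm farther back than shut.
Start: joints at [-1.416, 0.053, 1.613, -0, 1.476, -0.119], TCP at [0.169, -0.602, 0.304] pointing down, gripper open.
Joint ranges: [-3.01, 3.01], [-1.01, 2.22], [0.06, 2.58], [-1.02, 4.17], [0.09, 2.62], [-3.14, 3.14]. Speed limits (rad/s): [2.57, 2.57, 3.14, 3.14, 3.14, 3.14].

## Interface

Orientations are given as a rotation vector (axis times angle).
In Python, from station import ctrl gives the robot as it stands.
- The arm moves only by the tool apply_moves, never from a script. Its argument "rows" is one flat list of numbers, 6 for each row, row after row: the shift along the tool's x, y, z normalised to -1 to 1, where 1 is 0.6 m, then the turn, a rotation vector about the tool's x, y, z normalised to -1 to 1, where 1 is 90 degrees. A call has 1 to 20 rows; each row is the pose to reach, as a shift and turn from the pose commanded when the call began, along the tool's axes at that moment; what a row does not reach only later rows make up. A row lasts 1/10 s, in which the tool goes at most 50 mm and 8.59 degrees, less where a joint would pass 70% of its speed; a pose out of reach is approached as far as the arm can. A call with a number of a shift or a turn outside -1 to 1 is refused whole. A call with a gripper value outside its range is refused whole. "grip" is the opening, from 0 (shut) to 1 (fully open), set as the call begins (left out, the last holds). The fingers move at their own pace and stop on an object; "grip_force" is the grip in N (left out, the last holds). Time passes only in rows, so rows that repeat a pose let the fingers close. It gives the time, the measured TCP pose, the force, the opening and the grip force at its end, in the units of the state.
- ctrl.get_obs(): the state, without advancing time (a new reading comes with each control period).
- ctrl.get_image(name): name is "side" or "top"; returns (picture, depth): 384x512x3 uint8, blue, green, red; 384x512 float32, m along the optical axis (not along the pixel's ray), 0 where there is no reading.
- ctrl.camera_model(name): a dict with "mtx" (3x3 intrinsics, pixels), "R" (3x3) and "t" (3): a world point X has camera coordinates R X + t. Camera axes: x right, y down, z forward; pixel columns grow to the right and rows downward; lengths in m; the calibration is good to about 2 mm. A picture is of the moment at which its call begins. camera_model takes no time and is no camera call.
- ctrl.finish_job(): hands the job in; it is judged then, once.
The state is a dict: "t": time; "q": joint angles; "dq": joint speeds; "effort": joint torques, N m; "tool_pos": TCP position; "tool_rot": TCP orientation; "contact_force": force on the tool from outside, world axes, zero at the start; "wrist_torque": the same for the moment, N m; "opening": finger opening in m; "grip_force": force on a finger pad.
Only numpy, scipy, OpenCV 4.12 (cv2) and the standard library are available. Lean on these libraries where they do the work, as an engineer would, in place of code of your own. Each camera call takes 0.05 s, during which the arm holds its last target. There are 200 camera calls.

## Task

Move the charged battery pack from the black charger to the yellow work lamp. It is hooked in: push it down a little to free the hooks, squeeze its two red release buttons right in and keep them in while you draw it straight up; then plug it into the grey socket in the lamp's top and push it gently down until it clicks and stays home with both buttons sprung out. Do not crush, wrench or ram the pack, and leave the other things on the bench where they are.

Things in the scene. Friction and masses are not known exactly. Their poses are not given: they have to be found in the camera images.
- pack: battery pack: black head 48 x 46 x 48 mm (x, y, z) with a yellow band round its foot and a red release button on its left (+y) and right (-y) side; below it a grey stem, 34 x 38 mm and 38 mm long, that plugs in. Origin: centre of the stem's foot; z up; the head spans z = 38 to 86 mm. 0.15 to 0.35 kg. It fits a socket either way round (half turn about z)
- pack_grip (a point): middle between the two release buttons, on the pack's axis, 66 mm above its origin. The button faces are 24 mm wide (x) and 20 mm high, at y = +31.5 and -31.5 mm: 63 mm over both when out, 47 mm when both are fully in. A pinch along the pack's y with the pads on the faces works both. More than 35 N on each crushes them
- pack_top (a point): centre of the pack's flat top, 86 mm above its origin: the place to push it home with closed fingertips
- button_left (a joint): travel of the left (+y) button, m: 0 = out, 0.008 = fully in. A spring presses it out: 4 N when out, 7 N when in. It carries a barbed hook, low beside the stem, that springs into a pocket of the socket and clears the wall again when the button is 7 mm in or more. The hook is sloped below, so it also rides in by itself as the pack is pushed down into a socket
- button_right (a joint): travel of the right (-y) button, m: the same
- charger: black bench charger, 110 x 94 x 56 mm, green lights in front (-x); does not move. Origin: centre of its underside. Upright socket at its centre and in line with it, inside 36 x 40 mm (x, y), mouth 56 mm and floor 20 mm above the origin. The pack starts here, caught, its origin 25 mm above the charger's, 5 mm off the hard floor
- catch (a point): the catch, in the charger's socket. A sprung block in the floor presses the pack up (7 N here, 9.5 N at the floor), and so its barbs stand 3 mm up behind two lips: the buttons go in only 1 mm until the pack is pushed down 3 to 5 mm. Then the lips let go, the buttons can be squeezed right in and, held in, the pack comes up freely. Squeezing with over 18 N or pulling while hooked bends the hooks
- lamp: yellow work lamp, 104 x 96 x 77 mm, black corners, light panel in front (-x), bail behind; does not move. Origin: centre of its underside. In its top is an empty grey socket with the same inside, floor block, lips and pockets as the charger's, in line with the lamp's x, y and z. The pack at home has its origin 56 mm above the lamp's, give or take 8 mm: see lamp_mouth
- lamp_mouth (a point): nominal middle of the lamp socket's mouth, 87 mm above the lamp's origin. The socket is a sleeve clamped in rubber that stands differently high each time, by up to 8 mm up or down, and this is not measured: feel for it. Funnel 42 x 46 mm, narrowing within 4 mm to 36 x 40 mm; floor 36 mm below the mouth. The sleeve does not give when pushed
- lamp_block (a point): nominal top of the sprung block in the lamp socket, 12 mm above its hard floor. It holds an uncaught pack up here, buttons in. Pushing it down from here takes 5 to 14 N; within the last 2 mm above the floor the hooks snap out, and when let go the pack rises to 5 mm above the floor and is caught. Over 30 N on the hard floor breaks the contacts
- vee_block: bystander: dark steel vee block, 43 x 57 x 46 mm; origin at the centre of its underside
- grease_tin: bystander: round blue tin with a yellow lid, 67 mm across, 32 tall; origin at the centre of its underside
- red_carton_1: bystander: small red carton, 161 x 58 x 48 mm; origin at the centre of its underside
- screwdriver: bystander: screwdriver with an orange handle, 215 mm long; origin at the centre of its underside
There are look-alikes about, which are no part of the job. What is shaped like the pack but pink is not meant.

How it is judged:
On the way:
1. the pack is drawn straight up, right out of the charger (z of pack in the frame of charger above 0.06 m and horizontal distance between pack and charger below 0.05 m).
At the end, for the whole second after the job is handed in: the pack stands upright (within 0.06 rad) in the lamp's socket, within 4 mm of its axis, caught: pushed home (origin 46 to 66 mm above the lamp's) with both buttons sprung out to within 2 mm, at rest and let go (z of pack in the frame of lamp between 0.046 and 0.066 m and horizontal distance between pack and lamp below 0.004 m and angle between pack's own z axis and vertical below 0.06 rad and value of joint each of button_left, button_right below 0.002 m and linear speed of pack below 0.02 m/s); the robot touches nothing.
It fails at once if the pack is wrenched or jammed in the charger (contact force between pack and charger above 45 N).
It fails at once if the pack is rammed or jammed into the lamp (contact force between pack and lamp above 40 N).
It fails at once if the pack is crushed: more than 35 N on each button (contact force between the fingers and pack above 70 N).
It fails at once if a bystander is moved by more than 20 mm (distance of any of vee_block, grease_tin, red_carton_1, screwdriver from where it was at the start of the episode above 0.02 m).
It also fails if it takes over 56 s, if anything falls off the work surface, if the arm or the gripper's body presses on something with over 40 N, if the wrist force passes 120 N, or if a joint passes its speed limit or range.

## Working session

There is one attempt and no reset: what is moved stays moved. The work goes in short steps, Python scripts to look and compute and a tool call to move; the robot and the scene stay as the last step left them, time stands still between calls to the robot, and variables do not carry over. Pictures are saved under pics/ and viewed, at most 10 in all, crops included, and the job is handed in when it is done.

Besides the shell and the picture viewer there is one more tool, called in YAML: its name, and indented under it one key for each argument. apply_moves: Moves the arm, as the interface text tells. Its arguments: {"type":"object","properties":{"rows":{"type":"array","items":{"type":"number"}},"grip":{"type":"number"},"grip_force":{"type":"number"}},"required":["rows"]}

```bash
mkdir -p pics; python3 - <<'E'
from station import ctrl
import cv2,numpy as np
for n in("top","side"):
    im,d=ctrl.get_image(n); cv2.imwrite(f"pics/{n}0.png",im); np.save(f"pics/{n}0.npy",d)
    m=ctrl.camera_model(n); print(n,m)
print(ctrl.get_obs(),ctrl.tip_extent)
E
```

```text
top {'mtx': array([[355.84126234,   0.        , 255.18925838],
       [  0.        , 355.84126234, 188.9410021 ],
       [  0.        ,   0.        ,   1.        ]]), 'R': array([[ 2.19454448e-04, -9.99572546e-01,  2.92348758e-02],
       [-9.96560076e-01, -2.64139393e-03, -8.28313870e-02],
       [ 8.28732012e-02, -2.91161323e-02, -9.96134671e-01]]), 't': array([0.29979559, 0.53367104, 0.91199043])}
side {'mtx': array([[416.54014676,   0.        , 254.06576461],
       [  0.        , 416.54014676, 191.11864854],
       [  0.        ,   0.        ,   1.        ]]), 'R': array([[-0.98557711, -0.16779643, -0.02195737],
       [-0.04347928,  0.37647786, -0.92540476],
       [ 0.16354608, -0.91110306, -0.37834362]]), 't': array([ 0.54551428, -0.02019035,  1.22281669])}
{'t': 0.1, 'q': array([-1.41601385e+00,  5.33258823e-02,  1.61416020e+00, -1.16725685e-05,
        1.47600979e+00, -1.18995951e-01]), 'dq': array([ 4.47632478e-04, -6.14259431e-04, -3.22580091e-03,  9.55418643e-05,
        2.88160548e-03, -1.12340910e-03]), 'effort': array([ 6.15610952e-04, -3.94907355e+01, -3.71362817e+01, -1.20818640e-04,
        3.95176045e-03, -1.57546697e-05]), 'tool_pos': array([ 0.1689155 , -0.6012936 ,  0.30276201]), 'tool_rot': array([-3.11031883e+00, -4.28450402e-01,  7.16950201e-05]), 'contact_force': array([-0.24611636,  1.01171111, -1.00147988]), 'wrist_torque': array([ 0.00634431, -0.01528362,  0.01975762]), 'grip_force': 0.0, 'opening': 0.08512387622963236} 0.0726
```

View pics/top0.png

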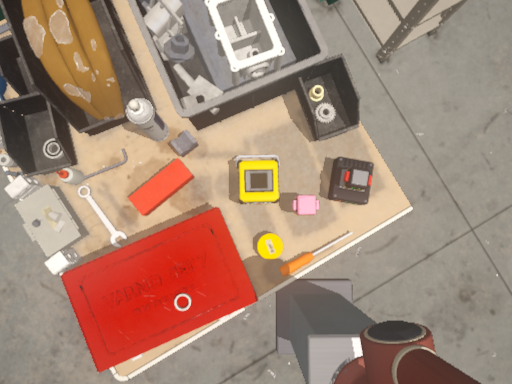

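View pics/side0.png

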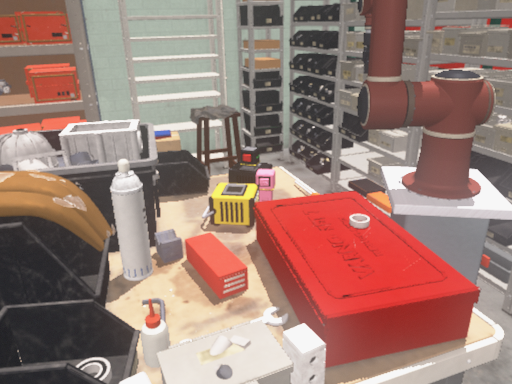

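The top view shows the charger with its pack near (352,180), the lamp near (259,180), and the pink decoy at (306,204). Next I'll zoom in and measure with depth.

```bash
cat > h.py <<'E'
import numpy as np,cv2
from station import ctrl
def cloud(n,d):
    m=ctrl.camera_model(n);K=m["mtx"];v,u=np.mgrid[:d.shape[0],:d.shape[1]]
    c=np.stack([(u-K[0,2])/K[0,0]*d,(v-K[1,2])/K[1,1]*d,d],-1)
    return (c-m["t"])@m["R"]
E
python3 - <<'E'
from h import *
im=cv2.imread("pics/top0.png");d=np.load("pics/top0.npy");P=cloud("top",d)
def rect(name,u0,u1,v0,v1,z0,z1,mask=None):
    s=np.zeros(d.shape,bool);s[v0:v1,u0:u1]=1
    s&=(P[...,2]>z0)&(P[...,2]<z1)&(d>0)
    if mask is not None:s&=mask
    q=P[s];r=cv2.minAreaRect((q[:,:2]*1000).astype(np.float32))
    print(name,s.sum(),"z",np.percentile(q[:,2],[5,50,95]).round(4),"mean",q.mean(0).round(4),r)
h=cv2.cvtColor(im,cv2.COLOR_BGR2HSV)
yel=(h[...,0]>20)&(h[...,0]<35)&(h[...,1]>150)
red=((h[...,0]<8)|(h[...,0]>172))&(h[...,1]>150)&(h[...,2]>80)
rect("charger",320,385,145,215,.045,.062)
rect("packhead",320,385,145,215,.095,.13)
rect("red",320,385,145,215,.0,.13,red)
rect("lampyel",230,285,148,208,.06,.1,yel)
rect("lampall",230,285,148,208,.06,.1)
rect("lampfloor",230,285,160,200,.0,.06)
rect("pink",288,324,190,220,.03,.2)
np.set_printoptions(linewidth=250)
print((P[150:212:3,324:380:3,2]*1000).astype(int))
print((P[150:212:3,230:286:3,2]*1000).astype(int))
a=cv2.resize(im[145:220,225:385],None,fx=5,fy=5,interpolation=cv2.INTER_CUBIC);cv2.imwrite("pics/z1.png",a)
E
```

```text
charger 1079 z [0.0518 0.0561 0.0587] mean [0.5515 0.0624 0.0557] ((554.838134765625, 54.321922302246094), (95.31887817382812, 110.29740905761719), 79.67157745361328)
packhead 472 z [0.0993 0.1107 0.1136] mean [0.5541 0.0575 0.1089] ((554.8178100585938, 54.66333770751953), (63.548240661621094, 48.046531677246094), 78.77693939208984)
red 78 z [0.0882 0.1004 0.1079] mean [0.5549 0.0635 0.0988] ((553.2984008789062, 49.19219970703125), (74.93397521972656, 23.82589340209961), 79.69068145751953)
lampyel 990 z [0.073  0.0769 0.0794] mean [0.5484 0.2943 0.0766] ((549.6514282226562, 294.246826171875), (101.53768157958984, 95.84209442138672), 0.2890913188457489)
lampall 1697 z [0.0722 0.0773 0.0817] mean [0.5485 0.2941 0.0773] ((550.2940063476562, 293.6583251953125), (108.75381469726562, 99.35320281982422), 1.6081821918487549)
lampfloor 348 z [0.0001 0.0014 0.0446] mean [0.5614 0.3022 0.0057] ((560.2601928710938, 294.90789794921875), (105.00340270996094, 144.73568725585938), 0.13884411752223969)
pink 460 z [0.065  0.0857 0.0889] mean [0.4903 0.1805 0.0826] ((490.31640625, 178.65383911132812), 
[... 2680 characters left out ...]
 1  68  77  78  81  77  78  79  78  77  78  79  80  75  77   0   0]
 [  0  -2   1  -1  77  77  81  81  81  83  81  81  81  80  81  77  74   2   2]
 [ -3   0   0  64  78  76  78  74  77  77  76  76  75  75  76  76  76  -1  -1]
 [ -3   0   0   3  78  79  78  75  78  77  77  78  77  75  77  78  76   2  -1]
 [ -1  -1  -1   0  75  77  80 943  75  76  76  76  78  76  74  79  72   2   0]
 [  0   1  -1  65  75  72  72  71  75  70  68  69  68  69  73  70  71   2  -2]
 [  0   1   1   0   0   1   0  -1  -1   0  -1   3   0   0   0   0   0   0   3]
 [ -2   2   0   0  -1   0  -3   0  -1  -2  -3   2  -2   0   3   1   0   0  -1]
 [  0  -2 943  -2  -1   0   1   3   0   0   1   1   1   0   0   1  -1   0   2]]
```

View pics/z1.png

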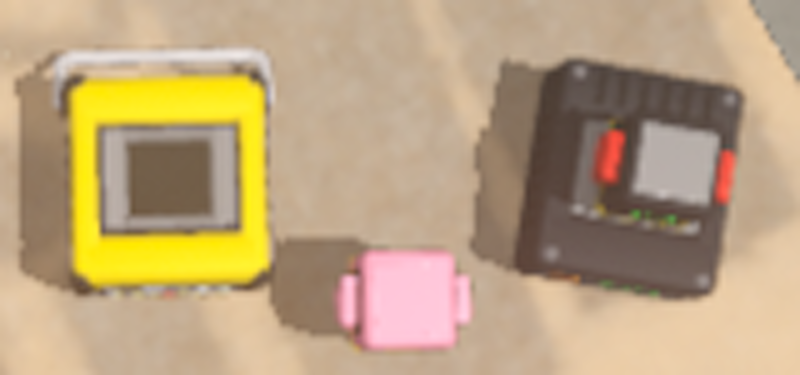

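The zoomed crop shows the lamp sleeve (dark hole) at (168,178) and the pack top at (677,163), with buttons at (610,155) and (725,175). So the charger is yawed about -10.5°. I'll refine the poses and work out the first move.

```bash
cat >> h.py <<'E'
from scipy.spatial.transform import Rotation as Rn
def row(pos,yaw,o=None):
    "normalised move to TCP pos, tool down, tool x at yaw(deg)"
    o=o or ctrl.get_obs();R0=Rn.from_rotvec(o["tool_rot"])
    T=Rn.from_euler("z",yaw,degrees=True)*Rn.from_euler("x",180,degrees=True)
    s=R0.inv().apply(np.array(pos)-o["tool_pos"])/0.6
    r=(R0.inv()*T).as_rotvec()/(np.pi/2)
    print("row",s.round(4),r.round(4))
def pix2plane(n,uv,z):
    m=ctrl.camera_model(n);K=m["mtx"];uv=np.atleast_2d(uv).astype(float)
    r=np.c_[(uv-K[:2,2])/K[[0,1],[0,1]],np.ones(len(uv))]@m["R"];c=-m["R"].T@m["t"]
    return c+r*((z-c[2])/r[:,2])[:,None]
E
python3 - <<'E'
from h import *
im=cv2.imread("pics/top0.png");h=cv2.cvtColor(im,cv2.COLOR_BGR2HSV)
def seg(name,roi,f,z):
    u0,u1,v0,v1=roi;S=6
    c=cv2.resize(im[v0:v1,u0:u1],None,fx=S,fy=S,interpolation=cv2.INTER_CUBIC)
    hh=cv2.cvtColor(c,cv2.COLOR_BGR2HSV).astype(int);m=f(hh).astype(np.uint8)
    k=np.ones((5,5),np.uint8);m=cv2.morphologyEx(m,cv2.MORPH_OPEN,k)
    cs,_=cv2.findContours(m,cv2.RETR_EXTERNAL,cv2.CHAIN_APPROX_NONE);c=max(cs,key=cv2.contourArea)
    p=c[:,0,:]/S+[u0,v0]-.5+.5/S
    w=pix2plane("top",p,z);print(name,cv2.minAreaRect((w[:,:2]*1000).astype(np.float32)))
seg("packtop",(347,372,165,190),lambda h:(h[...,1]<60)&(h[...,2]>125),.111)
seg("sleeve",(242,276,165,196),lambda h:(h[...,1]<110),.082)
seg("hole",(242,276,165,196),lambda h:(h[...,2]<125)&(h[...,2]>70),.080)
seg("lamp",(232,284,150,206),lambda h:(h[...,1]>180)&(h[...,0]>20)&(h[...,0]<35)&(h[...,2]>200),.077)
row((.555,.0545,.25),-10.5)
E
```

```text
packtop ((553.771240234375, 54.640140533447266), (38.15751647949219, 36.863250732421875), 79.76399993896484)
sleeve ((549.2858276367188, 294.6170654296875), (52.23740005493164, 67.37857818603516), 1.3284677267074585)
hole ((549.5184326171875, 294.52484130859375), (34.69078826904297, 38.53852081298828), 1.4089066982269287)
lamp ((549.1287231445312, 294.51678466796875), (101.55992126464844, 94.56571960449219), 1.0773873329162598)
row [ 0.915  -0.8781  0.0898] [-1.20e-03  1.00e-04  2.91e-01]
```

apply_moves:
  rows: [0.914,-0.878,0.09,0,0,0.29,0.914,-0.878,0.09,0,0,0.29,0.914,-0.878,0.09,0,0,0.29,0.914,-0.878,0.09,0,0,0.29,0.914,-0.878,0.09,0,0,0.29,0.914,-0.878,0.09,0,0,0.29,0.914,-0.878,0.09,0,0,0.29,0.914,-0.878,0.09,0,0,0.29,0.914,-0.878,0.09,0,0,0.29,0.914,-0.878,0.09,0,0,0.29,0.914,-0.878,0.09,0,0,0.29,0.914,-0.878,0.09,0,0,0.29,0.914,-0.878,0.09,0,0,0.29,0.914,-0.878,0.09,0,0,0.29,0.914,-0.878,0.09,0,0,0.29,0.914,-0.878,0.09,0,0,0.29,0.914,-0.878,0.09,0,0,0.29,0.914,-0.878,0.09,0,0,0.29]
  grip: 1
  grip_force: 20

```text
t: 1.9
tool_pos: [0.554, 0.0532, 0.2495]
tool_rot: [3.128, -0.285, -0.002]
contact_force: [-0.6, 0.1, 1.3]
opening: 0.0857
grip_force: 0.0
```

```bash
python3 - <<'E'
from h import *
o=ctrl.get_obs();print(o,ctrl.tip_extent)
row((.5544,.0546,.150),-10.4)
E
```

```text
{'t': 1.9, 'q': array([-3.77801705e-02, -6.97971797e-02,  1.82688971e+00, -6.90405477e-04,
        1.38566975e+00,  1.71493224e+00]), 'dq': array([-0.02355189, -0.01576883,  0.0078406 ,  0.00053999, -0.00204548,
        0.00193272]), 'effort': array([ 9.14995875e-01, -3.24778426e+01, -3.62007809e+01,  4.76245349e-02,
       -1.45540023e-02,  3.75382137e-03]), 'tool_pos': array([0.55404563, 0.05317058, 0.24945191]), 'tool_rot': array([ 3.12788683e+00, -2.85092650e-01, -1.77757702e-03]), 'contact_force': array([-0.63548783,  0.05858343,  1.30321385]), 'wrist_torque': array([-0.01058935, -0.02382195, -0.01618146]), 'grip_force': 0.0, 'opening': 0.08567087672609656} 0.0726
row [ 0.0003 -0.0026  0.1658] [ 0.0005  0.0007 -0.0002]
```

apply_moves:
  rows: [0,-0.002,0.06,0,0,0,0,-0.002,0.12,0,0,0,0,-0.002,0.16,0,0,0,0,-0.002,0.18,0,0,0,0,-0.002,0.18,0,0,0,0,-0.002,0.18,0,0,0]
  grip: 0.79

```text
t: 2.5
tool_pos: [0.5553, 0.0541, 0.1433]
tool_rot: [-3.128, 0.287, -0.003]
contact_force: [-0.1, -0.0, 0.6]
opening: 0.0672
grip_force: 0.0
```

apply_moves:
  rows: [0,0,0,0,0,0,0,0,0,0,0,0,0,0,0,0,0,0,0,0,0,0,0,0]
  grip: 0.745

```text
t: 2.9
tool_pos: [0.5554, 0.0547, 0.143]
tool_rot: [3.128, -0.285, 0.003]
contact_force: [0.0, -2.6, 0.5]
opening: 0.0635
grip_force: 1.1
```

```bash
python3 - <<'E'
from h import *
o=ctrl.get_obs();print({k:o[k] for k in("tool_pos","contact_force","wrist_torque","opening","grip_force")})
row((.5544,.0546,.141),-10.4)
for n in("top","side"):
    im,d=ctrl.get_image(n); np.save(f"pics/{n}1.npy",d); cv2.imwrite(f"pics/{n}1.png",im)
im=cv2.imread("pics/side1.png");cv2.imwrite("pics/s1z.png",cv2.resize(im[100:200,200:300],None,fx=6,fy=6,interpolation=cv2.INTER_CUBIC))
E
```

```text
{'tool_pos': array([0.55541393, 0.05471542, 0.14297363]), 'contact_force': array([ 0.02477403, -2.58300503,  0.54504396]), 'wrist_torque': array([-0.49504661,  0.00171831,  0.02676444]), 'opening': 0.06350579539862716, 'grip_force': 1.1444345489144325}
row [-0.0016  0.0005  0.0033] [ 0.0002 -0.0014  0.    ]
```

View pics/s1z.png

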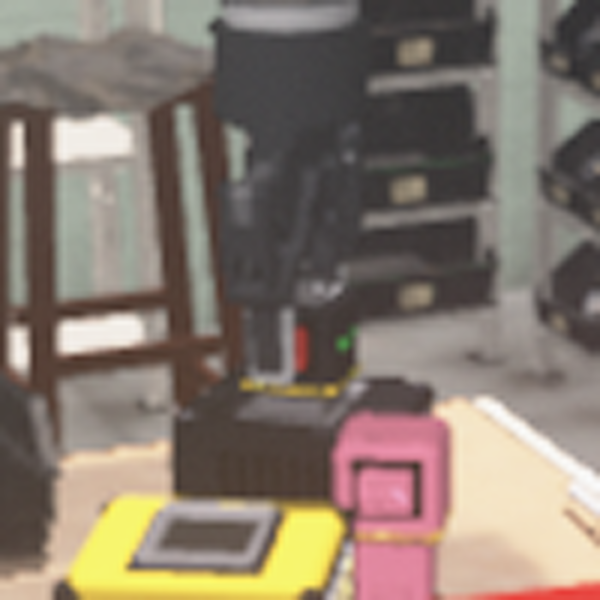

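The side view shows the left finger on the head beside the red button, at about (270,340) in the crop, with its tip just above the yellow band. The right pad touched first, so I'll centre the tool and close a little.

apply_moves:
  rows: [-0.0015,0.001,0,0,0,0,-0.0015,0.001,0,0,0,0,-0.0015,0.001,0,0,0,0]

```text
t: 3.3
tool_pos: [0.5534, 0.0548, 0.1415]
tool_rot: [-3.128, 0.285, 0.001]
contact_force: [0.5, 0.1, -0.2]
opening: 0.0638
grip_force: 0.1
```

apply_moves:
  rows: [0,0,0,0,0,0,0,0,0,0,0,0,0,0,0,0,0,0]
  grip: 0.725

```text
t: 3.6
tool_pos: [0.5535, 0.0547, 0.1418]
tool_rot: [-3.128, 0.285, 0.001]
contact_force: [-0.4, 0.1, 1.3]
opening: 0.0621
grip_force: 4.2
```

```bash
python3 - <<'E'
from h import *
o=ctrl.get_obs();print({k:o[k] for k in("tool_pos","contact_force","wrist_torque","opening","grip_force")})
E
```

```text
{'tool_pos': array([0.55354611, 0.0546752 , 0.14179135]), 'contact_force': array([-0.39273945,  0.09619896,  1.31631379]), 'wrist_torque': array([ 0.04886398,  0.20279612, -0.0106736 ]), 'opening': 0.062099611686133496, 'grip_force': 4.18700136244297}
```

apply_moves:
  rows: [0,0,0,0,0,0,0,0,0,0,0,0,0,0,0,0,0,0]
  grip: 0.71

```text
t: 3.9
tool_pos: [0.5536, 0.0545, 0.142]
tool_rot: [3.129, -0.285, -0.001]
contact_force: [-2.8, 0.3, 2.4]
opening: 0.0609
grip_force: 9.5
```

apply_moves:
  rows: [0,0,0,0,0,0,0,0,0,0,0,0]
  grip: 0.7

```text
t: 4.1
tool_pos: [0.5537, 0.0545, 0.1421]
tool_rot: [3.129, -0.285, -0.001]
contact_force: [-3.1, -1.4, 4.1]
opening: 0.0598
grip_force: 18.5
```

apply_moves:
  rows: [0,0,0.002,0,0,0,0,0,0.004,0,0,0,0,0,0.004,0,0,0]
  grip: 0.706

```text
t: 4.4
tool_pos: [0.5546, 0.0544, 0.141]
tool_rot: [3.128, -0.285, 0.003]
contact_force: [-3.5, -0.4, 8.4]
opening: 0.0607
grip_force: 14.2
```

apply_moves:
  rows: [-0.001,0,0.002,0,0,0,-0.001,0,0.004,0,0,0,-0.001,0,0.005,0,0,0,-0.001,0,0.005,0,0,0]

```text
t: 4.8
tool_pos: [0.5545, 0.0546, 0.1379]
tool_rot: [-3.128, 0.285, -0.006]
contact_force: [-1.4, 0.1, 5.3]
opening: 0.0601
grip_force: 4.5
```

The lips let go, since the grip force dropped to the spring level. Now I'll squeeze in steps, raising the tool slightly to offset the pads' forward swing.

apply_moves:
  rows: [0,0,-0.001,0,0,0,0,0,-0.002,0,0,0,0,0,-0.002,0,0,0]
  grip: 0.63

```text
t: 5.1
tool_pos: [0.5545, 0.0547, 0.1392]
tool_rot: [-3.128, 0.285, -0.006]
contact_force: [-1.9, -0.1, 6.1]
opening: 0.0535
grip_force: 5.8
```

apply_moves:
  rows: [0,0,-0.001,0,0,0,0,0,-0.002,0,0,0,0,0,-0.002,0,0,0,0,0,-0.002,0,0,0]
  grip: 0.53

```text
t: 5.5
tool_pos: [0.5545, 0.0545, 0.1403]
tool_rot: [-3.129, 0.285, -0.006]
contact_force: [-0.7, 0.2, 5.8]
opening: 0.0458
grip_force: 20.5
```

apply_moves:
  rows: [0,0,-0.005,0,0,0,0,0,-0.012,0,0,0,0,0,-0.02,0,0,0,0,0,-0.03,0,0,0]

```text
t: 5.9
tool_pos: [0.5527, 0.0547, 0.156]
tool_rot: [-3.129, 0.285, 0.001]
contact_force: [2.9, -1.1, -5.8]
opening: 0.0459
grip_force: 21.3
```

apply_moves:
  rows: [0,0,-0.02,0,0,0,0,0,-0.05,0,0,0,0,0,-0.09,0,0,0,0,0,-0.13,0,0,0,0,0,-0.17,0,0,0,0,0,-0.17,0,0,0]

```text
t: 6.5
tool_pos: [0.5543, 0.0547, 0.2628]
tool_rot: [-3.128, 0.285, -0.009]
contact_force: [0.4, 0.3, -2.5]
opening: 0.0459
grip_force: 21.7
```

```bash
python3 - <<'E'
from h import *
o=ctrl.get_obs();print({k:o[k] for k in("tool_pos","contact_force","wrist_torque","opening","grip_force")})
row((.5494,.2945,.258),1.2)
im,d=ctrl.get_image("side"); cv2.imwrite("pics/s2.png",cv2.resize(im[60:230,190:310],None,fx=4.5,fy=3.5,interpolation=cv2.INTER_CUBIC))
E
```

```text
{'tool_pos': array([0.55425014, 0.05474341, 0.26284549]), 'contact_force': array([ 0.438665  ,  0.28883964, -2.54937042]), 'wrist_torque': array([ 0.01248602, -0.07422649, -0.00526695]), 'opening': 0.0459259179753734, 'grip_force': 21.731050461530685}
row [-0.0802 -0.3916  0.0081] [-0.0003 -0.0035 -0.129 ]
```

View pics/s2.png

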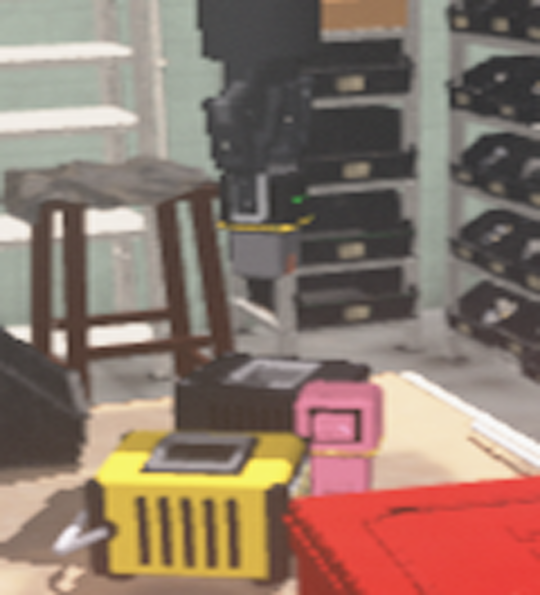

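The pack hangs upright in the gripper at (265,225), clear of the charger socket at (275,370). Next I'll carry it over the lamp.

apply_moves:
  rows: [-0.014,-0.07,0.002,0,0,-0.02,-0.027,-0.13,0.004,0,0,-0.04,-0.041,-0.2,0.004,0,-0.001,-0.065,-0.055,-0.27,0.006,0,-0.002,-0.09,-0.068,-0.33,0.008,0,-0.003,-0.11,-0.08,-0.391,0.008,0,-0.0035,-0.129,-0.08,-0.391,0.008,0,-0.0035,-0.129,-0.08,-0.391,0.008,0,-0.0035,-0.129,-0.08,-0.391,0.008,0,-0.0035,-0.129]

```text
t: 7.45
tool_pos: [0.5477, 0.2931, 0.2523]
tool_rot: [3.14, 0.032, -0.013]
contact_force: [0.0, -0.4, -3.6]
opening: 0.0456
grip_force: 22.7
```

```bash
python3 - <<'E'
from h import *
o=ctrl.get_obs();print({k:o[k] for k in("tool_pos","contact_force","wrist_torque","opening","grip_force")})
row((.5494,.2945,.218),1.2)
im,d=ctrl.get_image("side"); np.save("pics/s3.npy",d);cv2.imwrite("pics/s3.png",im);cv2.imwrite("pics/s3z.png",cv2.resize(im[90:240,180:300],None,fx=5,fy=4,interpolation=cv2.INTER_CUBIC))
im,d=ctrl.get_image("top"); np.save("pics/t3.npy",d);cv2.imwrite("pics/t3.png",im)
E
```

```text
{'tool_pos': array([0.54770802, 0.29309128, 0.25228394]), 'contact_force': array([ 0.03146171, -0.35130793, -3.63503069]), 'wrist_torque': array([ 0.06174635,  0.00904288, -0.012375  ]), 'opening': 0.045595713575229166, 'grip_force': 22.731079012155533}
row [ 0.0033 -0.0023  0.0571] [ 0.0006  0.0054 -0.0005]
```

View pics/s3z.png

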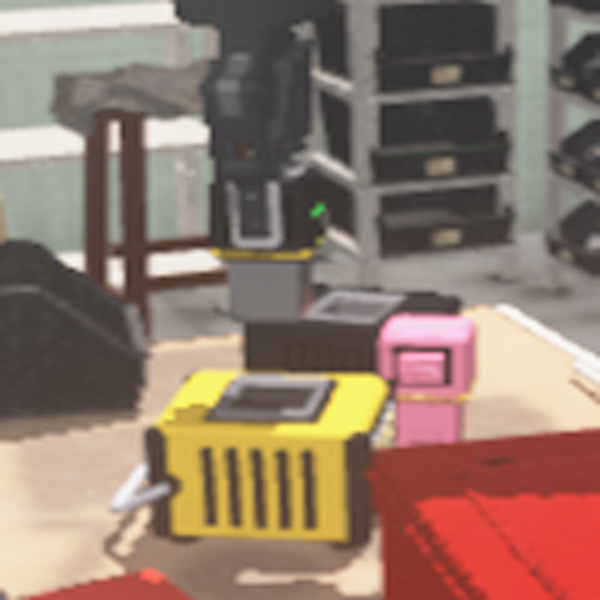

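The pack hangs over the lamp, with its stem foot at about (267,318) and the lamp socket at (272,398). I'll measure the stem pose from depth.

```bash
python3 - <<'E'
from h import *
im=cv2.imread("pics/s3.png");d=np.load("pics/s3.npy");P=cloud("side",d)
h=cv2.cvtColor(im,cv2.COLOR_BGR2HSV)
s=np.zeros(d.shape,bool);s[140:185,215:255]=1
s&=(P[...,1]>.28)&(P[...,1]<.34)&(P[...,2]>.125)&(P[...,2]<.172)&(np.abs(P[...,0]-.55)<.04)&(d>0)
q=P[s];print(s.sum(),np.percentile(q,[2,50,98],axis=0).round(4))
for z in np.arange(.13,.172,.006):
    k=q[np.abs(q[:,2]-z)<.003];print(z.round(3),len(k),k[:,0].min().round(4),k[:,0].max().round(4),np.median(k[:,1]).round(4))
np.set_printoptions(linewidth=200);v=162
print(P[v,222:246].round(3).tolist());print(P[150:176,233].round(3).tolist())
o=ctrl.get_obs();print(o["tool_pos"],o["tool_rot"])
E
```

```text
261 [[0.5304 0.2841 0.1326]
 [0.5445 0.3123 0.1511]
 [0.5636 0.3166 0.1712]]
0.13 8 0.536 0.5627 0.3103
0.136 39 0.5303 0.5641 0.3119
0.142 40 0.5303 0.5643 0.312
0.148 42 0.5305 0.5635 0.3122
0.154 36 0.5305 0.5631 0.3118
0.16 47 0.5302 0.5633 0.3121
0.166 33 0.5303 0.5652 0.3132
[[0.337, 1.213, 0.456], [0.337, 1.213, 0.456], [1.276, -2.442, -0.777], [1.27, -2.459, -0.782], [0.563, 0.314, 0.153], [0.561, 0.312, 0.152], [0.558, 0.313, 0.153], [0.556, 0.315, 0.153], [0.554, 0.312, 0.153], [0.551, 0.313, 0.153], [0.549, 0.313, 0.153], [0.546, 0.314, 0.153], [0.544, 0.314, 0.153], [0.541, 0.314, 0.154], [0.539, 0.315, 0.154], [0.537, 0.314, 0.154], [0.535, 0.31, 0.153], [0.533, 0.311, 0.153], [0.531, 0.308, 0.152], [0.531, 0.297, 0.148], [0.531, 0.287, 0.145], [0.585, 0.014, 0.053], [0.581, 0.017, 0.055], [0.578, 0.013, 0.053]]
[[0.543, 0.325, 0.186], [0.543, 0.324, 0.183], [0.545, 0.316, 0.178], [0.544, 0.318, 0.176], [0.545, 0.317, 0.174], [0.545, 0.317, 0.171], [0.546, 0.314, 0.168], [0.546, 0.311, 0.165], [0.546, 0.311, 0.162], [0.546, 0.314, 0.161], [0.547, 0.312, 0.158], [0.547, 0.311, 0.155], [0.546, 0.314, 0.153], [0.547, 0.31, 0.15], [0.547, 0.31, 0.147], [0.548, 0.31, 0.145], [0.546, 0.315, 0.144], [0.547, 0.313, 0.141], [0.548, 0.311, 0.138], [0.547, 0.313, 0.136], [0.547, 0.314, 0.134], [0.599, 0.092, 0.051], [0.599, 0.093, 0.048], [0.598, 0.096, 0.046], [0.6, 0.092, 0.042], [0.599, 0.096, 0.04]]
[0.5482011  0.29286399 0.25326543] [ 3.14126686  0.03040302 -0.01079054]
```

apply_moves:
  rows: [0.003,-0.002,0.02,0,0.005,0,0.003,-0.002,0.04,0,0.005,0,0.003,-0.002,0.055,0,0.005,0,0.003,-0.002,0.055,0,0.005,0,0.003,-0.002,0.055,0,0.005,0,0.003,-0.002,0.055,0,0.005,0]

```text
t: 8.15
tool_pos: [0.5502, 0.2954, 0.2216]
tool_rot: [-3.141, -0.033, -0.005]
contact_force: [0.5, 1.6, -3.3]
opening: 0.0456
grip_force: 22.7
```

```bash
python3 - <<'E'
from h import *
o=ctrl.get_obs();print({k:o[k] for k in("tool_pos","contact_force","wrist_torque","opening","grip_force")})
row((.5500,.2943,.2),1.2)
im,d=ctrl.get_image("side");P=cloud("side",d)
q=P[120:185,205:265].reshape(-1,3);q=q[(abs(q[:,2]-.13)<.025)&(abs(q[:,1]-.3)<.05)&(abs(q[:,0]-.55)<.05)]
for z in np.arange(.102,.15,.006):
    k=q[np.abs(q[:,2]-z)<.003]
    if len(k):print(z.round(3),len(k),k[:,0].min().round(4),k[:,0].max().round(4),np.median(k[:,1]).round(4))
# lamp top in side view
h=cv2.cvtColor(im,cv2.COLOR_BGR2HSV);yel=(h[...,0]>20)&(h[...,0]<35)&(h[...,1]>150)
s=yel&(P[...,2]>.073)&(P[...,2]<.081)&(abs(P[...,1]-.29)<.07)&(abs(P[...,0]-.55)<.07)
print(s.sum(),cv2.minAreaRect((P[s][:,:2]*1000).astype(np.float32)),np.percentile(P[s],[2,98],axis=0).round(4))
E
```

```text
{'tool_pos': array([0.55022621, 0.29538388, 0.22159412]), 'contact_force': array([ 0.54135669,  1.62158075, -3.28074676]), 'wrist_torque': array([0.04265812, 0.00360148, 0.05110708]), 'opening': 0.045646129581877054, 'grip_force': 22.74955987930298}
row [-0.0005  0.0018  0.036 ] [-0.0005 -0.0021 -0.    ]
0.108 40 0.5344 0.5679 0.3143
0.114 44 0.5345 0.567 0.3149
0.12 39 0.5343 0.567 0.314
0.126 42 0.5343 0.5668 0.3147
0.132 37 0.5338 0.5663 0.3152
0.138 30 0.53 0.5661 0.3156
0.144 50 0.5273 0.5742 0.3185
186 ((548.9044189453125, 298.50775146484375), (99.76229095458984, 95.9071044921875), 3.0679707527160645) [[0.5002 0.251  0.0731]
 [0.594  0.345  0.0768]]
```

apply_moves:
  rows: [-0.001,0,0.004,0,0,0,-0.001,0,0.009,0,0,0,-0.001,0,0.014,0,0,0,-0.001,0,0.018,0,0,0,-0.001,0,0.021,0,0,0,-0.001,0,0.021,0,0,0]

```text
t: 8.8
tool_pos: [0.5492, 0.2952, 0.2079]
tool_rot: [-3.141, -0.033, -0.002]
contact_force: [-0.6, -0.2, -3.5]
opening: 0.0457
grip_force: 22.7
```

apply_moves:
  rows: [0,0,0.003,0,0,0,0,0,0.006,0,0,0,0,0,0.009,0,0,0,0,0,0.012,0,0,0,0,0,0.012,0,0,0]

```text
t: 9.3
tool_pos: [0.5492, 0.2952, 0.2008]
tool_rot: [-3.141, -0.033, -0.003]
contact_force: [-0.3, -0.3, -3.1]
opening: 0.0455
grip_force: 22.7
```

Foot now about .081, with no contact yet. Continuing down slowly.

apply_moves:
  rows: [0,0,0.003,0,0,0,0,0,0.006,0,0,0,0,0,0.008,0,0,0,0,0,0.008,0,0,0]

```text
t: 9.7
tool_pos: [0.5493, 0.2952, 0.1962]
tool_rot: [-3.141, -0.033, -0.003]
contact_force: [-0.1, 0.1, -3.1]
opening: 0.0459
grip_force: 22.8
```

apply_moves:
  rows: [0,0,0.003,0,0,0,0,0,0.006,0,0,0,0,0,0.008,0,0,0,0,0,0.008,0,0,0]

```text
t: 10.1
tool_pos: [0.5493, 0.2952, 0.1914]
tool_rot: [-3.141, -0.033, -0.003]
contact_force: [-0.4, -0.5, -2.4]
opening: 0.0456
grip_force: 22.8
```

apply_moves:
  rows: [0,0,0.003,0,0,0,0,0,0.006,0,0,0,0,0,0.008,0,0,0,0,0,0.008,0,0,0]

```text
t: 10.5
tool_pos: [0.5494, 0.2952, 0.1865]
tool_rot: [-3.141, -0.033, -0.003]
contact_force: [-0.0, -0.3, -3.4]
opening: 0.0458
grip_force: 22.8
```

apply_moves:
  rows: [0,0,0.003,0,0,0,0,0,0.005,0,0,0,0,0,0.005,0,0,0]

```text
t: 10.8
tool_pos: [0.5494, 0.2952, 0.1836]
tool_rot: [-3.141, -0.033, -0.004]
contact_force: [-0.7, -2.4, -3.7]
opening: 0.0459
grip_force: 22.8
```

apply_moves:
  rows: [0,0.001,0.002,0,0,0,0,0.001,0.004,0,0,0,0,0.001,0.004,0,0,0]

```text
t: 11.1
tool_pos: [0.5494, 0.2948, 0.1812]
tool_rot: [-3.141, -0.033, -0.004]
contact_force: [-0.2, 0.3, -3.2]
opening: 0.0456
grip_force: 22.8
```

apply_moves:
  rows: [0,0,0.002,0,0,0,0,0,0.004,0,0,0,0,0,0.004,0,0,0]

```text
t: 11.4
tool_pos: [0.5494, 0.2947, 0.1788]
tool_rot: [-3.141, -0.033, -0.004]
contact_force: [-0.7, 0.0, -4.1]
opening: 0.0459
grip_force: 22.8
```

apply_moves:
  rows: [0,0,0.002,0,0,0,0,0,0.004,0,0,0,0,0,0.004,0,0,0]

```text
t: 11.7
tool_pos: [0.5495, 0.2948, 0.1768]
tool_rot: [-3.141, -0.033, -0.004]
contact_force: [-0.4, 0.0, -2.0]
opening: 0.0458
grip_force: 22.9
```

apply_moves:
  rows: [0,0,0.002,0,0,0,0,0,0.003,0,0,0,0,0,0.003,0,0,0]

```text
t: 12.0
tool_pos: [0.5496, 0.2947, 0.1754]
tool_rot: [-3.141, -0.033, -0.004]
contact_force: [-2.1, -1.2, 2.7]
opening: 0.0461
grip_force: 23.3
```

Block felt at TCP z ≈ 0.176, so the hard floor should be at about 0.164. I'll release, rise, shut the fingers and push on the pack's top.

apply_moves:
  rows: [0,0,0,0,0,0,0,0,0,0,0,0,0,0,0,0,0,0,0,0,0,0,0,0]
  grip: 0.95

```text
t: 12.4
tool_pos: [0.5496, 0.2948, 0.1749]
tool_rot: [-3.141, -0.033, -0.004]
contact_force: [-0.8, -0.8, -0.4]
opening: 0.0812
grip_force: 0.0
```

apply_moves:
  rows: [0,0,-0.02,0,0,0,0,0,-0.06,0,0,0,0,0,-0.1,0,0,0,0,0,-0.1,0,0,0,0,0,-0.1,0,0,0]

```text
t: 12.9
tool_pos: [0.5497, 0.2948, 0.2362]
tool_rot: [-3.14, -0.033, -0.007]
contact_force: [-0.7, 0.1, -0.5]
opening: 0.0809
grip_force: 0.0
```

```bash
python3 - <<'E'
from h import *
o=ctrl.get_obs();print({k:o[k] for k in("tool_pos","tool_rot","contact_force","opening")})
im,d=ctrl.get_image("side");P=cloud("side",d);cv2.imwrite("pics/s4.png",cv2.resize(im[90:240,180:300],None,fx=5,fy=4,interpolation=cv2.INTER_CUBIC))
q=P[100:215,190:280].reshape(-1,3);q=q[(abs(q[:,1]-.295)<.03)&(abs(q[:,0]-.55)<.03)&(q[:,2]<.165)&(q[:,2]>.12)]
print(len(q),np.percentile(q,[5,50,95],axis=0).round(4),np.histogram(q[:,2],bins=np.arange(.12,.166,.003)))
E
```

```text
{'tool_pos': array([0.54974731, 0.29482407, 0.23621211]), 'tool_rot': array([-3.14003664, -0.03276704, -0.00713148]), 'contact_force': array([-0.67732765,  0.11809534, -0.47140223]), 'opening': 0.08086685674008454}
300 [[0.527  0.2832 0.1215]
 [0.5467 0.3165 0.1356]
 [0.5704 0.3212 0.1419]] (array([31, 26, 30, 29, 22, 39, 73, 50,  0,  0,  0,  0,  0,  0,  0]), array([0.12 , 0.123, 0.126, 0.129, 0.132, 0.135, 0.138, 0.141, 0.144,
       0.147, 0.15 , 0.153, 0.156, 0.159, 0.162, 0.165]))
```

View pics/s4.png

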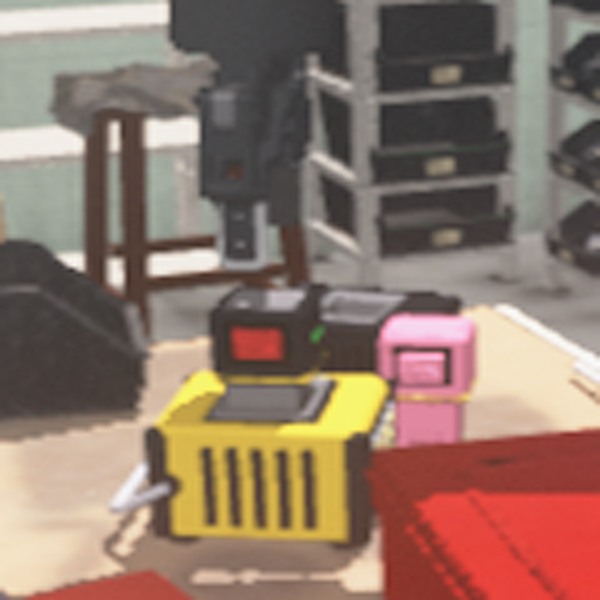

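The pack stands upright in the lamp socket with its top at (262,300). Now I'll shut the fingers and press.

apply_moves:
  rows: [0,0,0,0,0,0,0,0,0,0,0,0,0,0,0,0,0,0,0,0,0,0,0,0,0,0,0,0,0,0,0,0,0,0,0,0,0,0,0.01,0,0,0,0,0,0.02,0,0,0,0,0,0.028,0,0,0,0,0,0.028,0,0,0]
  grip: 0

```text
t: 13.95
tool_pos: [0.5487, 0.2944, 0.2164]
tool_rot: [3.141, 0.033, -0.0]
contact_force: [-0.7, -0.2, 0.7]
opening: 0.0001
grip_force: 0.0
```

apply_moves:
  rows: [0,0,0.002,0,0,0,0,0,0.004,0,0,0,0,0,0.004,0,0,0]

```text
t: 14.25
tool_pos: [0.5494, 0.2947, 0.2157]
tool_rot: [-3.141, -0.033, -0.004]
contact_force: [-0.3, 0.6, -0.0]
opening: 0.0
grip_force: 0.0
```

apply_moves:
  rows: [0,0,0.002,0,0,0,0,0,0.004,0,0,0,0,0,0.004,0,0,0]

```text
t: 14.55
tool_pos: [0.5499, 0.2948, 0.2144]
tool_rot: [-3.14, -0.033, -0.006]
contact_force: [-0.3, -0.5, 4.7]
opening: 0.0003
grip_force: 2.2
```

apply_moves:
  rows: [0,0,0.002,0,0,0,0,0,0.004,0,0,0,0,0,0.004,0,0,0]

```text
t: 14.85
tool_pos: [0.55, 0.2949, 0.2125]
tool_rot: [-3.14, -0.033, -0.007]
contact_force: [-1.1, -1.5, 7.5]
opening: 0.0
grip_force: 3.3
```

apply_moves:
  rows: [0,0,0.002,0,0,0,0,0,0.004,0,0,0,0,0,0.006,0,0,0,0,0,0.006,0,0,0]

```text
t: 15.25
tool_pos: [0.5502, 0.2951, 0.2098]
tool_rot: [-3.14, -0.033, -0.008]
contact_force: [-1.1, -1.3, 9.0]
opening: -0.0001
grip_force: 4.5
```

apply_moves:
  rows: [0,0,0.002,0,0,0,0,0,0.003,0,0,0,0,0,0.004,0,0,0,0,0,0.004,0,0,0]

```text
t: 15.65
tool_pos: [0.5503, 0.2952, 0.2079]
tool_rot: [-3.139, -0.033, -0.008]
contact_force: [-2.6, -1.1, 11.3]
opening: -0.0002
grip_force: 5.5
```

apply_moves:
  rows: [0,0,0.002,0,0,0,0,0,0.004,0,0,0,0,0,0.004,0,0,0]

```text
t: 15.95
tool_pos: [0.5503, 0.2951, 0.2051]
tool_rot: [-3.14, -0.033, -0.009]
contact_force: [0.4, -0.6, 5.5]
opening: 0.0004
grip_force: 2.8
```

apply_moves:
  rows: [0,0,0.002,0,0,0,0,0,0.003,0,0,0,0,0,0.003,0,0,0]

```text
t: 16.25
tool_pos: [0.5504, 0.2951, 0.2037]
tool_rot: [-3.14, -0.033, -0.009]
contact_force: [-2.5, -1.5, 11.3]
opening: -0.0001
grip_force: 5.3
```

apply_moves:
  rows: [0,0,0.001,0,0,0,0,0,0.002,0,0,0,0,0,0.002,0,0,0]

```text
t: 16.55
tool_pos: [0.5505, 0.2952, 0.2037]
tool_rot: [-3.14, -0.033, -0.009]
contact_force: [-4.6, -2.1, 15.1]
opening: 0.0
grip_force: 7.5
```

apply_moves:
  rows: [0,0,0.001,0,0,0,0,0,0.002,0,0,0,0,0,0.002,0,0,0]

```text
t: 16.85
tool_pos: [0.5506, 0.2952, 0.2036]
tool_rot: [-3.14, -0.033, -0.009]
contact_force: [-6.9, -3.1, 19.2]
opening: -0.0
grip_force: 9.7
```

On the floor at 19 N. Now I'll back off and check.

apply_moves:
  rows: [0,0,-0.004,0,0,0,0,0,-0.01,0,0,0,0,0,-0.03,0,0,0,0,0,-0.07,0,0,0,0,0,-0.14,0,0,0,0,0,-0.14,0,0,0,0,0,-0.14,0,0,0]

```text
t: 17.55
tool_pos: [0.5497, 0.2949, 0.2841]
tool_rot: [-3.14, -0.033, -0.008]
contact_force: [0.2, -0.6, -0.5]
opening: 0.0001
grip_force: 0.0
```

```bash
python3 - <<'E'
from h import *
o=ctrl.get_obs();print({k:o[k] for k in("t","tool_pos","contact_force")})
im,d=ctrl.get_image("side");P=cloud("side",d)
q=P[100:215,190:280].reshape(-1,3);q=q[(abs(q[:,1]-.295)<.022)&(abs(q[:,0]-.55)<.022)&(q[:,2]<.165)&(q[:,2]>.12)]
print("top z",np.percentile(q[:,2],[50,80]).round(4))
h=cv2.cvtColor(im,cv2.COLOR_BGR2HSV);red=((h[...,0]<8)|(h[...,0]>172))&(h[...,1]>130)
s=red&(abs(P[...,1]-.32)<.03)&(abs(P[...,0]-.55)<.03)&(P[...,2]>.08);print("button",s.sum(),np.median(P[s],axis=0).round(4))
cv2.imwrite("pics/s5.png",cv2.resize(im[130:220,200:290],None,fx=5,fy=5,interpolation=cv2.INTER_CUBIC))
im,d=ctrl.get_image("top");P=cloud("top",d)
s=(P[...,2]>.09)&(P[...,2]<.15)&(abs(P[...,1]-.295)<.045)&(abs(P[...,0]-.55)<.04);print("head",cv2.minAreaRect((P[s][:,:2]*1000).astype(np.float32)))
cv2.imwrite("pics/t5.png",cv2.resize(im[145:215,225:295],None,fx=8,fy=8,interpolation=cv2.INTER_CUBIC))
a=cv2.hconcat([cv2.resize(cv2.imread("pics/s5.png"),(390,400)),cv2.resize(cv2.imread("pics/t5.png"),(400,400))]);cv2.imwrite("pics/c5.png",a)
E
```

```text
{'t': 17.55, 'tool_pos': array([0.5496918 , 0.29490995, 0.2841295 ]), 'contact_force': array([ 0.15037727, -0.64674191, -0.45772914])}
top z [0.1345 0.1352]
button 106 [0.5497 0.326  0.117 ]
head ((529.9725341796875, 288.33251953125), (5.3208441734313965, 32.361083984375), 0.42916473746299744)
```

View pics/c5.png

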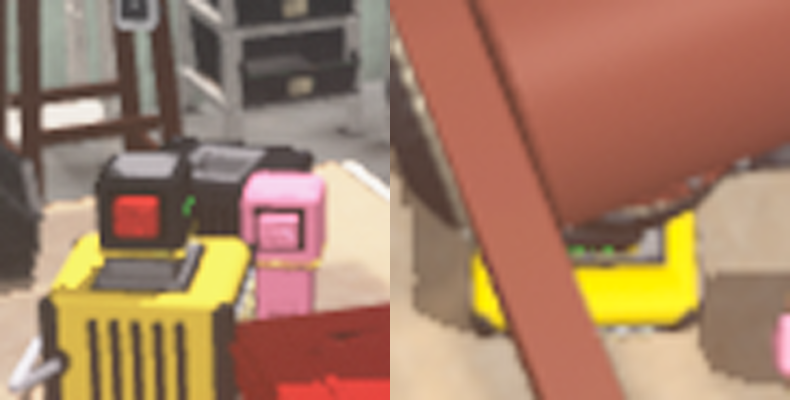

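The pack top dropped 7 mm to 0.1345, which fits the caught height, and the left button is out (y = 0.326). I'll move the arm aside to check the right one from above.

apply_moves:
  rows: [-0.05,0.07,-0.05,0,0,0,-0.1,0.14,-0.05,0,0,0,-0.15,0.21,-0.05,0,0,0,-0.2,0.28,-0.05,0,0,0,-0.2,0.35,-0.05,0,0,0,-0.2,0.42,-0.05,0,0,0,-0.2,0.5,-0.05,0,0,0,-0.2,0.58,-0.05,0,0,0,-0.2,0.66,-0.05,0,0,0,-0.2,0.66,-0.05,0,0,0,-0.2,0.66,-0.05,0,0,0]

```text
t: 18.75
tool_pos: [0.4368, -0.1045, 0.3101]
tool_rot: [-3.139, -0.028, 0.001]
contact_force: [-0.9, 0.5, -0.4]
opening: -0.0004
grip_force: 0.0
```

```bash
python3 - <<'E'
from h import *
im,d=ctrl.get_image("top");P=cloud("top",d)
s=(P[...,2]>.093)&(P[...,2]<.15)&(abs(P[...,1]-.295)<.045)&(abs(P[...,0]-.55)<.04);print("head",cv2.minAreaRect((P[s][:,:2]*1000).astype(np.float32)),np.percentile(P[s],[1,99],axis=0).round(4))
h=cv2.cvtColor(im,cv2.COLOR_BGR2HSV);red=((h[...,0]<8)|(h[...,0]>172))&(h[...,1]>130)&s
for k in(P[...,1]>.295,P[...,1]<.295):
    q=P[red&k];print(len(q),q[:,1].min().round(4) if len(q) else 0,q[:,1].max().round(4) if len(q) else 0)
cv2.imwrite("pics/t6.png",cv2.resize(im[145:215,225:295],None,fx=8,fy=8,interpolation=cv2.INTER_CUBIC))
E
```

```text
head ((550.6278686523438, 294.71270751953125), (60.656436920166016, 48.09492492675781), 89.80792999267578) [[0.5272 0.2648 0.1069]
 [0.5743 0.325  0.1393]]
33 0.3203 0.325
33 0.2645 0.2724
```

View pics/t6.png

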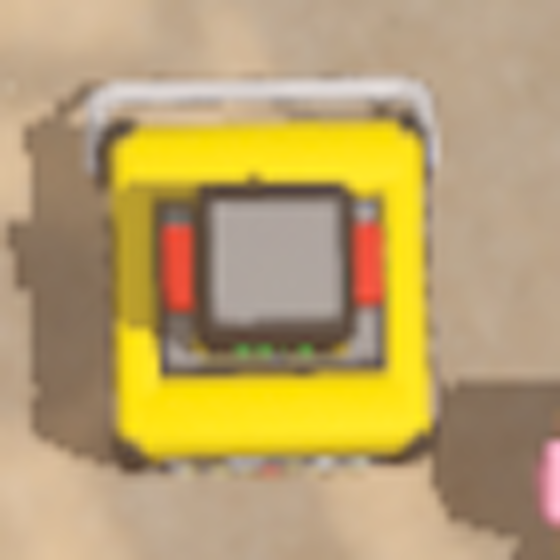

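The view from above shows both red buttons out and even, at (177,268) and (368,265), with the pack centred in the sleeve. Handing in.

```bash
python3 -c "
from station import ctrl
print(ctrl.finish_job())"
```

```text
the job is handed in; nothing more can be done
None
```

The pack is out of the charger and seated in the lamp, caught with both buttons out, and the job is handed in; no verdict came back, and a grip reading briefly touched 18.5 N (limit 18) while the pack was still hooked.

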